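Reset the tripped dust extractor

TASK

The dust extractor at the flute maker's bench has tripped. With the fingertips, push the sliding shutter on its grey control box fully open by its orange fin, reach into the well beneath and press the sunken red reset key all the way down for a good second, then let it come up and push the shutter fully shut again. Only push and press: leave the yellow test key unpressed, and do not shift, lift or carry any of the tools and other loose things around or on the box.

Things in the scene. Friction and masses are not known exactly. Their poses are not given: they have to be found in the camera images.
- control_box: grey control box of the dust extractor, fixed on the bench, 150 mm along its own x, 250 mm along its own y, 70 mm high; origin at the centre of its underside, z up. Besides the shutter, only two guide rails 6 mm high (box x = +-30 to +-36 mm, box y = -30 to +82 mm) and the loose bamboo ring stand on its top
- well_mouth (a point): centre of the reset well's mouth, at the centre of the box's top and level with it, under the shutter; axes as the box's. The well is 46 mm (box x) by 38 mm (box y), 30 mm deep, with sheer walls
- test_key_top (a point): centre of the top of the yellow test key, in a second, always open well of the same shape between two yellow lines, centred 75 mm towards the box's -y from the reset well; leave this key alone
- reset_key_top (a point): centre of the top of the red reset key, a round key 22 mm across standing on the floor of the reset well; its top is 18 mm below the box's top when not pressed
- reset_key (a joint): how far the red key is pressed down, m: 0 up, 0.005 fully down; a spring brings it up again (about 2 N starts it, 6 N is fully down)
- test_key (a joint): how far the yellow test key, of the same kind, is pressed down, m: 0 up, 0.005 fully down; leave it alone
- shutter (a joint): how far the sliding dust shutter is open, m: 0 shut over the reset well, 0.050 fully open, sliding along the box's +y; it stays where it is left (friction about 2 N). A white plate 58 mm (box x) by 54 mm (box y), 4 mm thick, lying on the box's top. At the start it is shut or up to 8 mm open.
- shutter_fin (a point): middle of the top edge of the shutter's orange fin, which moves with it: an upright rib 40 mm long (box x), 8 mm thick (box y), 14 mm high above the plate, 18 mm above the box's top, 12 mm to the box's +y side of the plate's centre; push it from either side. Its axes are the box's
- flat_file: flat file lying down, 250 mm long, 24 mm high, pale wooden handle; bystander, origin on the bench under the handle's blade end
- chisel: chisel lying down, 190 mm long, brown wooden handle; bystander, origin as for the file
- glue_bottle: white glue bottle, 48 mm wide, 110 mm high, red cap; bystander, origin at the centre of its underside
- sanding_block: cork sanding block 85 x 50 x 34 mm; bystander, origin at the centre of its underside
- flute_blank: bamboo flute blank 260 mm long in two wooden saddles, 52 mm high; bystander, origin at the centre of its underside
- bamboo_ring: bamboo ring 28 mm wide, 22 mm high, standing loose on the control box's top at the far left corner, about 113 mm from the reset well's centre; bystander, origin at the centre of its underside

How it is judged:
On the way, in this order (a step that is already met when the one before it is completed fails the run):
1. the shutter is pushed fully open (value of joint shutter above 0.046 m), for 0.2 s.
2. the red reset key is pressed all the way down and held (value of joint reset_key above 0.0042 m), for 0.8 s.
At the end, for the whole second after the job is handed in: The shutter is shut to within 4 mm, both keys are up (under 1 mm), and every loose thing is within 20 mm of where it began (value of joint shutter below 0.004 m and value of joint each of reset_key, test_key below 0.001 m and distance of each of flat_file, chisel, glue_bottle, sanding_block, flute_blank, bamboo_ring from where it was at the start of the episode below 0.02 m); the robot touches nothing.
It fails at once if the yellow test key is pressed (over 2 mm) (value of joint test_key above 0.002 m).
It fails at once if a loose thing is shifted, lifted or carried (over 20 mm) (distance of any of flat_file, chisel, glue_bottle, sanding_block, flute_blank, bamboo_ring from where it was at the start of the episode above 0.02 m).
It also fails if it takes over 54 s, if anything falls off the work surface, if the arm or the gripper's body presses on something with over 40 N, if the wrist force passes 120 N, or if a joint passes its speed limit or range.

ROBOT

A 6-joint arm with a two-finger parallel gripper is mounted at the origin on the work surface. World frame = base frame: x ahead of the robot, y to its left, z up, the work surface at z = 0. Lengths are in m, angles in rad, forces in N, time in s.
With the tool pointing down it reaches from about 0.3 to 0.875 m from the base axis. Payload 6.4 kg.
Tool frame: the origin (TCP) lies midway between the tips of the shut fingers; the grasp point (between the pads) lies 19 mm behind it; z points along the fingers, x is the direction in which the jaws open and shut, and the axes are right-handed (so a half turn about z gives the same grasp; the last joint's range is limited). The gripper opens to 88 mm and grips with 3 to 60 N. Pads are 18 mm wide; open, the fingers measure 123 mm over their backs; the gripper's body (75 mm by 187 mm) begins 45 mm behind the grasp point.
Start: joints at [-1.374, 0.181, 1.607, -0, 1.354, -0.206], TCP at [0.225, -0.529, 0.217] pointing down, gripper open.
Joint ranges: [-2.99, 2.99], [-0.89, 2.07], [0.3, 2.58], [-1.14, 4.28], [0, 2.63], [-3.12, 3.12]. Speed limits (rad/s): [2.57, 2.57, 3.01, 3.14, 3.14, 3.14].

INTERFACE

Orientations are given as a unit quaternion [x, y, z, w].
In Python, from rig import state, capture, camera_model, hand_in gives the robot as it stands. The module is installed in compiled form; this text tells all that it offers.
- The arm moves only by the tool step_arm, never from a script. Its argument "commands" is a list of rows, each a list of 3 entries, a list of its own where there are three numbers: the shift along the world's x, y, z in cm, then the turn, a rotation vector about the world's x, y, z in degrees, then the opening in per cent of the stroke, from 0 (shut) to 100 (fully open). In form: [[[x, y, z], [wx, wy, wz], gripper], ...]. A call has 1 to 20 rows; each row shifts and turns the pose as measured when the row begins; what a row does not reach is not made up. A row lasts 1/8 s, in which the tool goes at most 62.5 mm and 10.7 degrees, less where a joint would pass 70% of its speed; a pose out of reach is approached as far as the arm can. A call is refused whole if a number of a shift passes 6.25 or a number of a turn 10.7, either way. A call with a gripper value outside its range is refused whole. The fingers move at their own pace and stop on an object; "squeeze" is the grip in N (left out, the last holds). Time passes only in rows, so rows that do not move let the fingers close. It gives the time, the measured TCP pose, the force and the opening at its end, in the units of the state.
- state(): the state, without advancing time (a new reading comes with each control period).
- capture(name): name is "side" or "top"; returns the picture (480x640x3 uint8, red, green, blue); there is no depth.
- camera_model(name): a dict with "fx", "fy", "cx", "cy" (pixels), "dist_coeffs" ([k1, k2, p1, p2, k3] as OpenCV has them; the pictures are not rectified), "cam_to_world" (4x4, takes a point from camera to world coordinates). Camera axes: x right, y down, z forward; pixel columns grow to the right and rows downward; lengths in m; the calibration is good to about 2 mm. A picture is of the moment at which its call begins. camera_model takes no time and is no camera call.
- hand_in(): hands the job in, once; it reports no verdict.
The state is a dict: "clock": time; "joints": joint angles; "qvel": joint speeds; "joint_torque": joint torques, N m; "tool_pos": TCP position; "tcp_rot": TCP orientation; "contact_force": force on the tool from outside, world axes, zero at the start; "ft_torque": the same for the moment, N m; "grip_width": finger opening in m.
Only numpy, scipy, OpenCV 4.12 (cv2) and the standard library are available. Lean on these libraries where they do the work, as an engineer would, in place of code of your own. Each camera call takes 0.05 s, during which the arm holds its last target.

## Working session

There is one attempt and no reset: what is moved stays moved. The work goes in short steps, Python scripts to look and compute and a tool call to move; the robot and the scene stay as the last step left them, time stands still between calls to the robot, and variables do not carry over. Pictures are saved under pics/ and viewed, and the job is handed in when it is done.

Besides the shell and the picture viewer there is one more tool, called after "Emit:" by a JSON object that holds its "op" and its "data". step_arm: Moves the arm, as the interface text tells. Its arguments: {"type":"object","properties":{"commands":{"type":"array"},"squeeze":{"type":"number"}},"required":["commands"]}

```bash
mkdir -p pics; ls; python3 - <<'E'
from rig import *
import cv2
print(state())
for n in ("top","side"):
    cv2.imwrite(f"pics/{n}0.png",capture(n)[:,:,::-1]); print(camera_model(n))
E
```

```text
pics
{'clock': 0.0, 'joints': array([-1.37429179e+00,  1.81515894e-01,  1.60799307e+00,  2.80577277e-06,
        1.35383446e+00, -2.06321679e-01]), 'qvel': array([ 0.00025457,  0.00049221, -0.00062437, -0.00091018, -0.0002058 ,
       -0.00220234]), 'joint_torque': array([-2.64690374e-03, -4.33861113e+01, -3.41856837e+01,  7.01194466e-02,
        3.82967200e-02, -1.23743466e-04]), 'tool_pos': array([ 0.22530176, -0.52839425,  0.21653155]), 'tcp_rot': array([ 8.34271620e-01, -5.51352970e-01, -6.14970991e-04, -6.22984754e-04]), 'contact_force': array([0.71455567, 0.40648842, 0.04696922]), 'ft_torque': array([-0.02143282, -0.02487823,  0.02234101]), 'grip_width': 0.0877998389443972}
{'fx': 518.0211851631329, 'fy': 518.0211851631329, 'cx': 315.70744098519555, 'cy': 240.2214282358893, 'dist_coeffs': array([-0.04992768,  0.        ,  0.        ,  0.        ,  0.        ]), 'cam_to_world': array([[ 1.49895932e-02, -9.88482172e-01,  1.50593185e-01,
         3.87326146e-01],
       [-9.99887615e-01, -1.48585021e-02,  1.99573591e-03,
         5.54909956e-02],
       [ 2.64839795e-04, -1.50606176e-01, -9.88593804e-01,
         1.03604695e+00],
       [ 0.00000000e+00,  0.00000000e+00,  0.00000000e+00,
         1.00000000e+00]])}
{'fx': 539.456190605345, 'fy': 539.456190605345, 'cx': 317.0541833064285, 'cy': 245.2903856668775, 'dist_coeffs': array([-0.01864106,  0.        ,  0.        ,  0.        ,  0.        ]), 'cam_to_world': array([[ 0.99911637, -0.03847065,  0.01692607,  0.5167076 ],
       [-0.03916295, -0.70596124,  0.70716688, -0.73190293],
       [-0.01525602, -0.70720488, -0.70684405,  0.85324781],
       [ 0.        ,  0.        ,  0.        ,  1.        ]])}
```

View pics/top0.png

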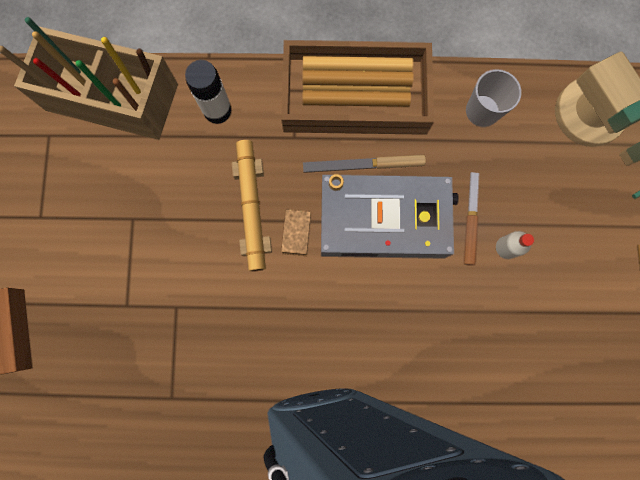

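View pics/side0.png

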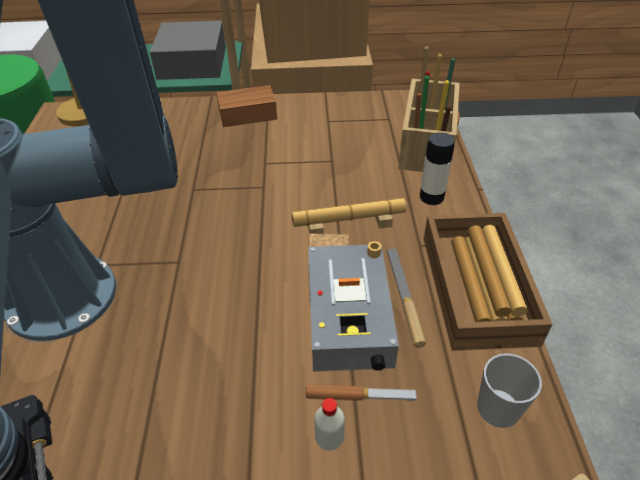

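The top view shows the box at about (322–453, 177–257), with the shutter plate near (386, 213), the fin near (380, 212) and the test well near (427, 215). The ring is at (336, 182). I'll enlarge both views next.

```bash
python3 - <<'E'
import cv2
a=cv2.imread("pics/top0.png")[165:270,310:465]; cv2.imwrite("pics/top0c.png",cv2.resize(a,None,fx=5,fy=5,interpolation=cv2.INTER_CUBIC))
a=cv2.imread("pics/side0.png")[230:375,295:405]; cv2.imwrite("pics/side0c.png",cv2.resize(a,None,fx=4,fy=4,interpolation=cv2.INTER_CUBIC))
E
```

```text
(no output)
```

View pics/top0c.png

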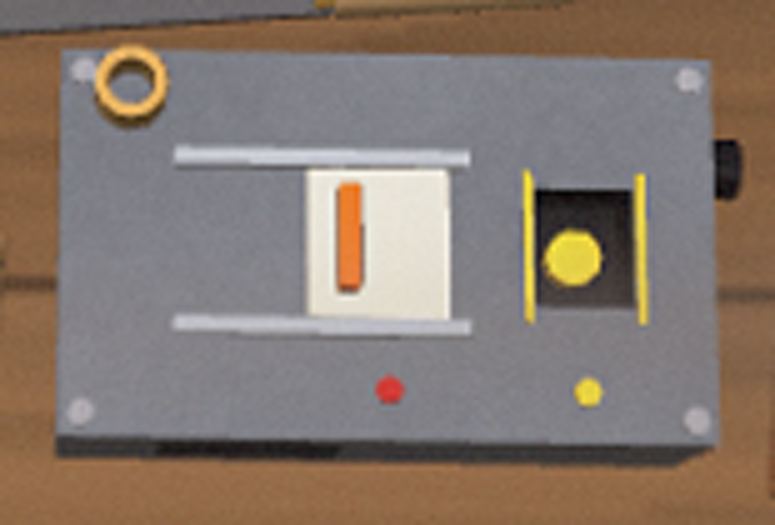

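View pics/side0c.png

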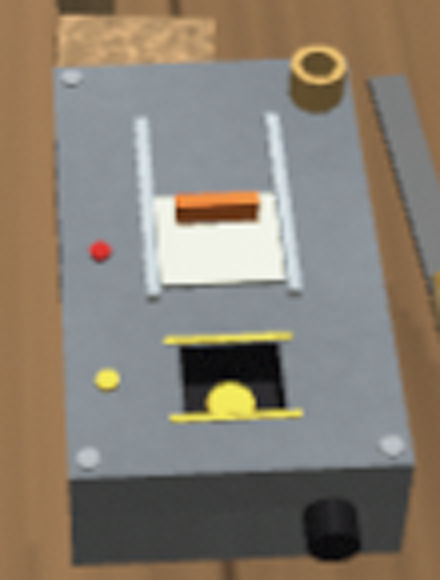

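```bash
cat > h.py <<'E'
import numpy as np, cv2
from rig import *
M={n:camera_model(n) for n in("top","side")}
def ray(n,px):
    m=M[n];K=np.array([[m['fx'],0,m['cx']],[0,m['fy'],m['cy']],[0,0,1]])
    p=cv2.undistortPoints(np.array(px,float).reshape(-1,1,2),K,m['dist_coeffs'])[:,0]
    d=np.c_[p,np.ones(len(p))]@m['cam_to_world'][:3,:3].T
    return m['cam_to_world'][:3,3],d
def onz(n,px,z):
    o,d=ray(n,px); return o+d*((z-o[2])/d[:,2])[:,None]
def proj(n,P):
    m=M[n];K=np.array([[m['fx'],0,m['cx']],[0,m['fy'],m['cy']],[0,0,1]])
    T=np.linalg.inv(m['cam_to_world'])
    return cv2.projectPoints(np.array(P,float).reshape(-1,1,3),cv2.Rodrigues(T[:3,:3])[0],T[:3,3],K,m['dist_coeffs'])[0][:,0]
def uncrop(px,s,u0,v0): return (np.array(px,float)+.5)/s-.5+[u0,v0]
E
python3 - <<'E'
from h import *
t=uncrop([(63,52),(710,62),(717,443),(57,437)],5,310,165)   # (+x+y),(+x-y),(-x-y),(-x+y)
s=uncrop([(347,60),(412,465),(72,480),(55,70)],4,295,230)
L=np.array([(.075,.125),(.075,-.125),(-.075,-.125),(-.075,.125)])
def fit(W):
    a=L-L.mean(0);b=W-W.mean(0);th=np.arctan2((a[:,0]*b[:,1]-a[:,1]*b[:,0]).sum(),(a*b).sum())
    R=np.array([[np.cos(th),-np.sin(th)],[np.sin(th),np.cos(th)]]);return W.mean(0),np.degrees(th),np.round((W-W.mean(0)-a@R.T)*1e3,1),R
for n,p in(("top",t),("side",s)):
    c,th,r,R=fit(onz(n,p,.07)[:,:2]);print(n,c,th,r.tolist())
    # fin top middle, testkey center, ring
    f=uncrop([(349,237)],5,310,165) if n=="top" else uncrop([(217,200)],4,295,230)
    k=uncrop([(574,258)],5,310,165) if n=="top" else uncrop([(231,400)],4,295,230)
    pl=uncrop([(307,170),(450,170),(450,320),(307,318)],5,310,165) if n=="top" else uncrop([(283,282),(163,285)],4,295,230)
    print("fin",(onz(n,f,.088)[:,:2]-c)@R,"key",(onz(n,k,.052)[:,:2]-c)@R,"plate",(onz(n,pl,.074)[:,:2]-c)@R)
    rg=uncrop([(132,83)],5,310,165) if n=="top" else uncrop([(319,66)],4,295,230)
    print("ring",(onz(n,rg,.092)[:,:2]-c)@R)
E
```

```text
top [ 0.58734532 -0.0777159 ] 0.06005018326126405 [[-0.6, -0.5], [-0.6, -0.4], [1.1, 1.0], [0.0, -0.0]]
fin [[-0.00046171  0.01692427]] key [[ 0.0001022  -0.07492364]] plate [[ 0.02828209  0.03107553]
 [ 0.02910674 -0.02348534]
 [-0.02892596 -0.02282947]
 [-0.02893277  0.03122929]]
ring [[0.05653723 0.09864055]]
side [ 0.59190763 -0.07740702] -0.2062827237903948 [[-0.0, -0.9], [-1.6, 1.1], [1.4, 0.3], [0.1, -0.5]]
fin [[-0.00062095  0.01636613]] key [[-0.00018321 -0.07281665]] plate [[ 0.0273079  -0.02323184]
 [-0.02827959 -0.02232936]]
ring [[0.05646018 0.09875113]]
```

The box fit is consistent in both views: centre about (0.589, -0.0775), yaw about 0°. The shutter is about 4.5 mm open. I'll move above the plate, turn the jaw axis along box x and shut the fingers.

Emit:
{"op": "step_arm", "data": {"commands": [[[3,3.7,0],[0,0,5.6],0],[[3,3.7,0],[0,0,5.6],0],[[3,3.7,0],[0,0,5.6],0],[[3,3.7,0],[0,0,5.6],0],[[3,3.7,0],[0,0,5.6],0],[[3,3.7,0],[0,0,5.6],0],[[3,3.7,0],[0,0,5.6],0],[[3,3.7,0],[0,0,5.6],0],[[3,3.7,0],[0,0,5.6],0],[[3,3.7,0],[0,0,5.6],0],[[3,3.7,0],[0,0,5.6],0],[[3,3.7,0],[0,0,5.3],0]]}}

```text
clock: 1.6
tool_pos: [0.5904, -0.0696, 0.2119]
tcp_rot: [1.0, 0.015, -0.004, -0.001]
contact_force: [-0.6, -0.2, -0.3]
grip_width: 0.0006
```

Emit:
{"op": "step_arm", "data": {"commands": [[[-0.1,-0.9,-3],[-0.1,-0.5,-1.7],0],[[0,-0.9,-3],[0,0,0],0],[[0,0,-3],[0,0,0],0],[[0,0,0],[0,0,0],0]]}}

```text
clock: 2.1
tool_pos: [0.5904, -0.0831, 0.1182]
tcp_rot: [1.0, 0.004, -0.0, -0.001]
contact_force: [-0.5, 0.5, -0.4]
grip_width: 0.0006
```

```bash
python3 - <<'E'
from h import *
s=state();print(s['clock'],s['tool_pos'],s['tcp_rot'],s['contact_force'])
for n,b in (("top",(165,300,300,475)),("side",(200,375,280,420))):
    a=capture(n)[b[0]:b[1],b[2]:b[3],::-1]; cv2.imwrite(f"pics/{n}1.png",cv2.resize(a,None,fx=4,fy=4,interpolation=cv2.INTER_CUBIC)[:600])
E
```

```text
2.1 [ 0.59035067 -0.0831026   0.11823204] [ 9.99990386e-01  4.33311951e-03 -2.28610532e-04 -6.31983106e-04] [-0.45915781  0.48460505 -0.44633679]
```

View pics/side1.png

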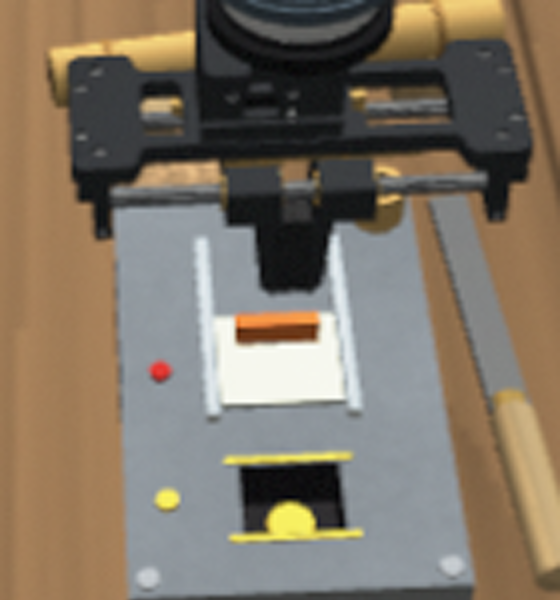

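View pics/top1.png

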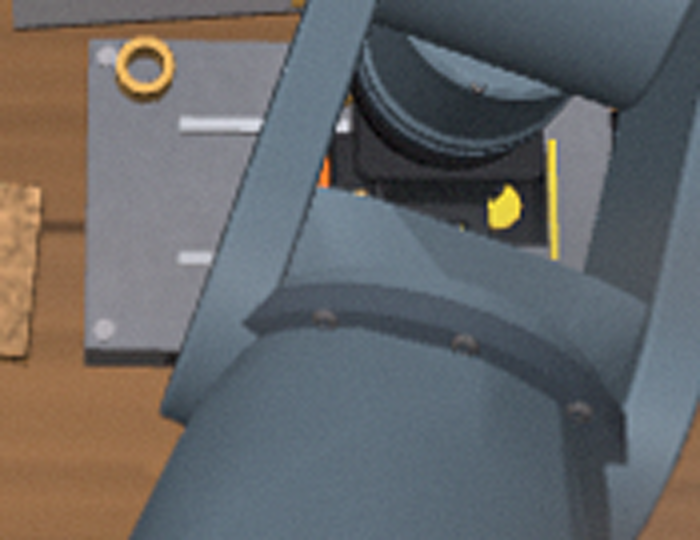

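```bash
python3 - <<'E'
from h import *
for w in (-.009,0,.009): print((proj("side",[[.5904,-.0831+w,.1182]])[0]-[280,200])*4)
for w in (-.0175,.0175): print((proj("side",[[.5904+w,-.0921,.1182]])[0]-[280,200])*4)
E
```

```text
[280.7455278  325.95730775]
[279.11061859 311.02586271]
[277.49652835 296.28644515]
[242.01799321 327.49912944]
[319.44485902 324.41480397]
```

The side view shows the fingertip slightly right of and above where the model puts it. I'll check with an enlarged, brightened crop.

```bash
python3 - <<'E'
from h import *
print(state()['tool_pos'],state()['qvel'].round(4))
a=capture("side")
print(state()['tool_pos'])
a=a[230:310,310:400,::-1]; a=cv2.resize(a,None,fx=7,fy=7,interpolation=cv2.INTER_CUBIC)
a=(255*(a/255.)**.45).astype('uint8')
for w,c in((-.009,(0,0,255)),(0,(0,255,0)),(.009,(255,0,0))):
  for x in(-.0175,0,.0175):
    p=(proj("side",[[.5904+x,-.0831+w,.1182]])[0]+.5-[310,230])*7; cv2.circle(a,tuple(int(v) for v in p),3,c,-1)
cv2.imwrite("pics/s2.png",a)
E
```

```text
[ 0.59270478 -0.08392329  0.12154362] [ 0.0013 -0.0224 -0.0215  0.0017 -0.0004  0.0007]
[ 0.59336272 -0.08414154  0.12245996]
```

View pics/s2.png

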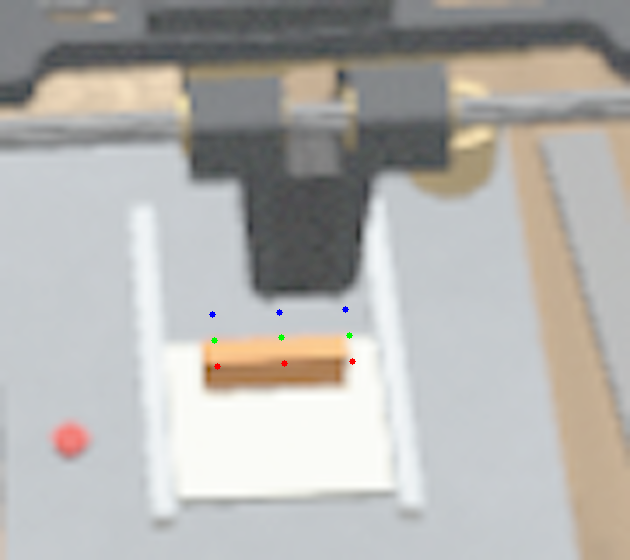

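Emit:
{"op": "step_arm", "data": {"commands": [[[-0.3,0,0],[0,0,0],0],[[0,0,0],[0,0,0],0],[[0,0,0],[0,0,0],0]]}}

```text
clock: 2.62
tool_pos: [0.5921, -0.0849, 0.1262]
tcp_rot: [1.0, 0.004, 0.006, 0.002]
contact_force: [0.2, 0.4, 0.7]
grip_width: -0.0001
```

```bash
cat > look.py <<'E'
from h import *
import sys
def look(name):
    s=state();print(s['clock'],s['tool_pos'].round(4),s['tcp_rot'].round(4),s['qvel'].round(3),s['contact_force'].round(1))
    t=s['tool_pos']
    a=capture("side")
    a=a[230:310,310:400,::-1]; a=cv2.resize(a,None,fx=7,fy=7,interpolation=cv2.INTER_CUBIC)
    a=(255*(a/255.)**.45).astype('uint8')
    for w,c in((-.009,(0,0,255)),(0,(0,255,0)),(.009,(255,0,0))):
      for x in(-.014,0,.014):
        p=(proj("side",[t+[x,w,0]])[0]+.5-[310,230])*7; cv2.circle(a,tuple(int(v) for v in p),3,c,-1)
    cv2.imwrite(f"pics/{name}.png",a)
if __name__=="__main__": look(sys.argv[1])
E
python3 look.py s3
```

```text
2.625 [ 0.5921 -0.0849  0.1262] [1.     0.0043 0.0062 0.0017] [-0.001 -0.01  -0.     0.     0.003 -0.001] [0.2 0.4 0.7]
```

View pics/s3.png

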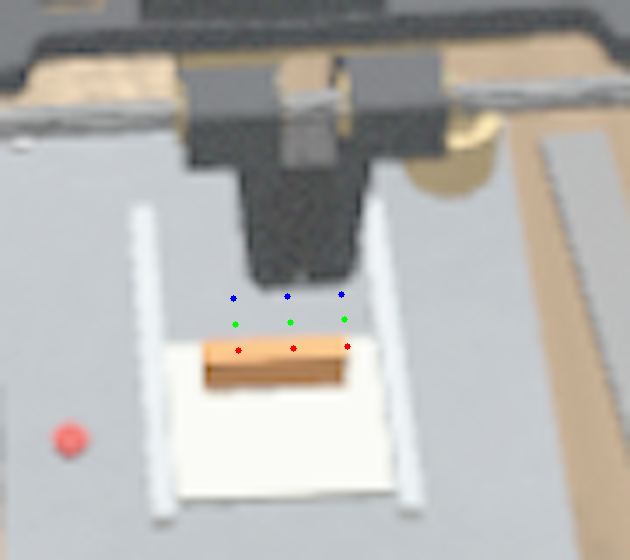

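The tip appears about 6 px above the model's position in the side view. That could be a height or a y error. I'll move to a spot that is safe either way and measure the height from a gentle touch.

Emit:
{"op": "step_arm", "data": {"commands": [[[-0.3,-1.5,-1.5],[0,0.7,-0.5],0],[[0,0,-1.5],[0,0,0],0],[[0,0,0],[0,0,0],0],[[0,0,0],[0,0,0],0]]}}

```text
clock: 3.18
tool_pos: [0.5881, -0.1012, 0.0929]
tcp_rot: [1.0, -0.001, -0.001, 0.001]
contact_force: [0.5, -0.6, 1.4]
grip_width: 0.0002
```

```bash
python3 look.py s4
```

```text
3.175 [ 0.5881 -0.1012  0.0929] [ 1.0e+00 -7.0e-04 -1.3e-03  1.3e-03] [-0.002  0.014  0.008  0.001 -0.003  0.001] [ 0.5 -0.6  1.4]
```

View pics/s4.png

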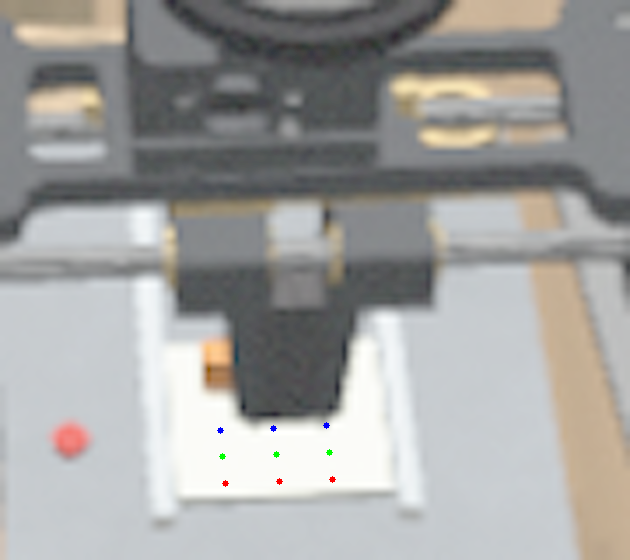

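Emit:
{"op": "step_arm", "data": {"commands": [[[0,0,-0.8],[0,0,0],0],[[0,0,-0.3],[0,0,0],0],[[0,0,-0.2],[0,0,0],0]]}}

```text
clock: 3.6
tool_pos: [0.5885, -0.1008, 0.0796]
tcp_rot: [1.0, -0.0, -0.001, 0.001]
contact_force: [0.8, -0.2, -0.4]
grip_width: 0.0005
```

Emit:
{"op": "step_arm", "data": {"commands": [[[0,0,-0.2],[0,0,0],0],[[0,0,-0.2],[0,0,0],0]]}}

```text
clock: 3.85
tool_pos: [0.5886, -0.1008, 0.0755]
tcp_rot: [1.0, -0.0, -0.001, 0.002]
contact_force: [0.1, 0.1, 0.3]
grip_width: 0.0008
```

Emit:
{"op": "step_arm", "data": {"commands": [[[0,0,-0.2],[0,0,0],0],[[0,0,0],[0,0,0],0]]}}

```text
clock: 4.1
tool_pos: [0.5886, -0.1007, 0.0733]
tcp_rot: [1.0, -0.0, -0.001, 0.002]
contact_force: [-0.5, -0.4, 0.0]
grip_width: 0.0001
```

```bash
python3 look.py s5
```

```text
4.1 [ 0.5886 -0.1007  0.0733] [ 1.0e+00 -3.0e-04 -7.0e-04  1.5e-03] [-0.001 -0.003 -0.004  0.001 -0.    -0.001] [-0.5 -0.4  0. ]
```

View pics/s5.png

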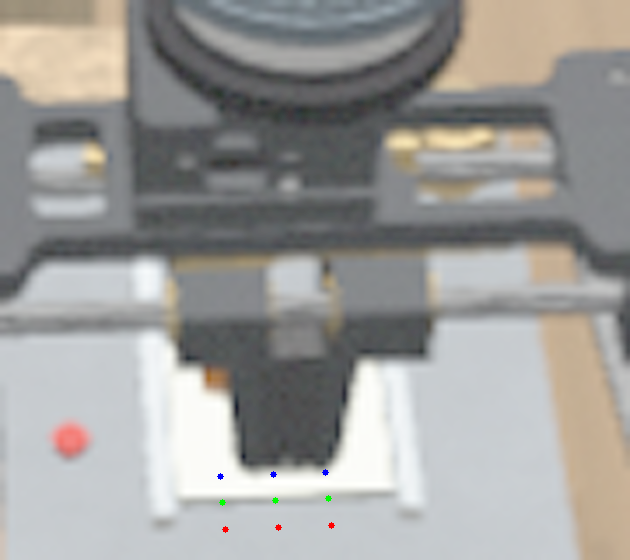

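No contact yet at 0.0733. I'll continue down in 1–2 mm steps.

Emit:
{"op": "step_arm", "data": {"commands": [[[0,0,-0.15],[0,0,0],0],[[0,0,-0.1],[0,0,0],0]]}}

```text
clock: 4.4
tool_pos: [0.5888, -0.1008, 0.071]
tcp_rot: [1.0, -0.0, -0.0, 0.002]
contact_force: [0.1, 0.5, 0.1]
grip_width: 0.0005
```

Emit:
{"op": "step_arm", "data": {"commands": [[[0,0,-0.15],[0,0,0],0],[[0,0,-0.1],[0,0,0],0]]}}

```text
clock: 4.65
tool_pos: [0.5888, -0.1008, 0.0684]
tcp_rot: [1.0, -0.0, -0.0, 0.002]
contact_force: [0.2, 0.9, -0.0]
grip_width: 0.0004
```

Emit:
{"op": "step_arm", "data": {"commands": [[[0,0,-0.1],[0,0,0],0],[[0,0,-0.1],[0,0,0],0]]}}

```text
clock: 4.9
tool_pos: [0.5888, -0.1008, 0.0662]
tcp_rot: [1.0, -0.0, -0.0, 0.002]
contact_force: [-0.1, 0.3, 0.6]
grip_width: 0.0002
```

Emit:
{"op": "step_arm", "data": {"commands": [[[0,0,-0.15],[0,0,0],0],[[0,0,-0.1],[0,0,0],0]]}}

```text
clock: 5.15
tool_pos: [0.5888, -0.1008, 0.0635]
tcp_rot: [1.0, -0.0, -0.0, 0.002]
contact_force: [-0.1, 0.0, 0.2]
grip_width: 0.0003
```

Emit:
{"op": "step_arm", "data": {"commands": [[[0,0,-0.1],[0,0,0],0],[[0,0,-0.1],[0,0,0],0]]}}

```text
clock: 5.4
tool_pos: [0.5889, -0.1008, 0.0614]
tcp_rot: [1.0, -0.0, -0.0, 0.002]
contact_force: [-0.9, -0.5, 0.6]
grip_width: 0.0007
```

```bash
python3 look.py s6
```

```text
5.4 [ 0.5889 -0.1008  0.0614] [ 1.0e+00 -3.0e-04 -4.0e-04  1.6e-03] [ 0.001  0.014  0.003  0.001 -0.018 -0.001] [-0.9 -0.5  0.6]
```

View pics/s6.png

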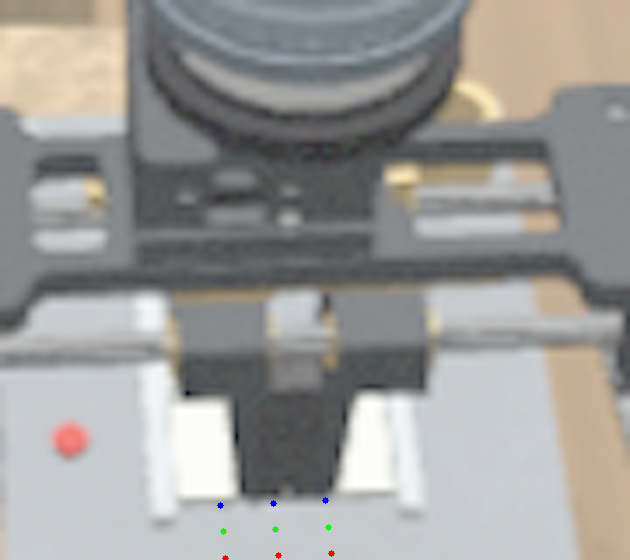

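Emit:
{"op": "step_arm", "data": {"commands": [[[0,0,-0.1],[0,0,0],0],[[0,0,-0.1],[0,0,0],0]]}}

```text
clock: 5.7
tool_pos: [0.5888, -0.1009, 0.0592]
tcp_rot: [1.0, -0.0, -0.0, 0.002]
contact_force: [0.5, -0.7, -0.3]
grip_width: 0.0006
```

Emit:
{"op": "step_arm", "data": {"commands": [[[0,0,-0.1],[0,0,0],0],[[0,0,-0.1],[0,0,0],0]]}}

```text
clock: 5.95
tool_pos: [0.5888, -0.1008, 0.0571]
tcp_rot: [1.0, -0.0, -0.0, 0.002]
contact_force: [-0.6, -0.7, -0.5]
grip_width: 0.0007
```

Emit:
{"op": "step_arm", "data": {"commands": [[[0,0,-0.1],[0,0,0],0],[[0,0,-0.1],[0,0,0],0]]}}

```text
clock: 6.2
tool_pos: [0.5888, -0.1008, 0.0549]
tcp_rot: [1.0, -0.0, -0.0, 0.002]
contact_force: [-1.1, -0.8, 0.2]
grip_width: 0.0001
```

```bash
python3 look.py s7
```

```text
6.2 [ 0.5888 -0.1008  0.0549] [ 1.0e+00 -3.0e-04 -4.0e-04  1.6e-03] [ 0.002  0.012  0.005 -0.001 -0.015 -0.   ] [-1.1 -0.8  0.2]
```

View pics/s7.png

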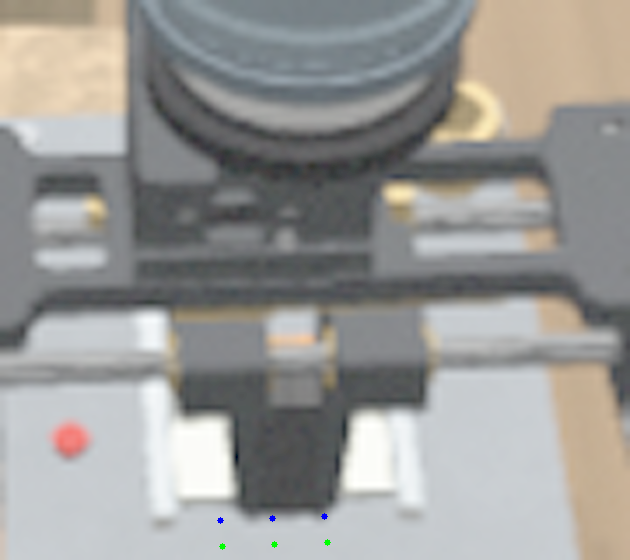

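Emit:
{"op": "step_arm", "data": {"commands": [[[0,0,-0.1],[0,0,0],0],[[0,0,-0.1],[0,0,0],0]]}}

```text
clock: 6.5
tool_pos: [0.5888, -0.1008, 0.053]
tcp_rot: [1.0, -0.0, -0.0, 0.002]
contact_force: [-3.4, 0.2, 8.1]
grip_width: 0.0003
```

Emit:
{"op": "step_arm", "data": {"commands": [[[0,0,-0.1],[0,0,0],0],[[0,0,-0.1],[0,0,0],0]]}}

```text
clock: 6.75
tool_pos: [0.5888, -0.1008, 0.053]
tcp_rot: [1.0, -0.0, -0.001, 0.002]
contact_force: [-4.6, 1.2, 8.5]
grip_width: 0.0007
```

Contact came at a reported z of 0.053, so the reported tip sits about 2 cm too low, which agrees with the image offset. I'll take heights relative to this touch: raise 6–7 mm and approach the fin along +y.

Emit:
{"op": "step_arm", "data": {"commands": [[[0,0,0.7],[0,0,0],0],[[0,1,0],[0,0,0],0],[[0,1,0],[0,0,0],0],[[0,0.3,0],[0,0,0],0],[[0,0,0],[0,0,0],0]]}}

```text
clock: 7.38
tool_pos: [0.5889, -0.0757, 0.0602]
tcp_rot: [1.0, 0.0, -0.001, 0.002]
contact_force: [-0.7, -1.2, 0.9]
grip_width: 0.0007
```

Emit:
{"op": "step_arm", "data": {"commands": [[[0,0.3,0],[0,0,0],0],[[0,0.3,0],[0,0,0],0],[[0,0.3,0],[0,0,0],0]]}}

```text
clock: 7.75
tool_pos: [0.5889, -0.0676, 0.0603]
tcp_rot: [1.0, -0.0, -0.001, 0.002]
contact_force: [-0.2, -3.1, 0.3]
grip_width: 0.0006
```

```bash
python3 look.py s8
```

```text
7.75 [ 0.5889 -0.0676  0.0603] [ 1.0e+00 -1.0e-04 -6.0e-04  2.5e-03] [ 0.04  -0.006  0.009 -0.002  0.     0.042] [-0.2 -3.1  0.3]
```

View pics/s8.png

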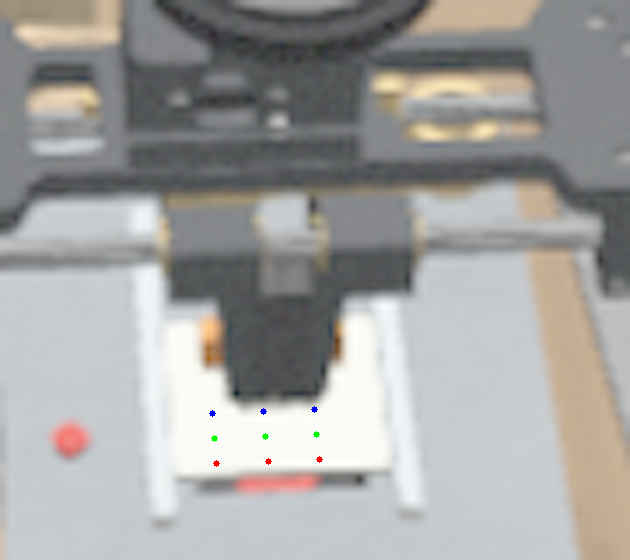

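The shutter slides with about 3 N on the fin, and the red key is beginning to show at (278, 485). I'll keep pushing.

Emit:
{"op": "step_arm", "data": {"commands": [[[0,0.5,0],[0,0,0],0],[[0,0.5,0],[0,0,0],0],[[0,0.5,0],[0,0,0],0],[[0,0.5,0],[0,0,0],0],[[0,0.5,0],[0,0,0],0],[[0,0.5,0],[0,0,0],0]]}}

```text
clock: 8.55
tool_pos: [0.5889, -0.0353, 0.0602]
tcp_rot: [1.0, -0.0, -0.001, 0.002]
contact_force: [-1.0, -2.5, 0.9]
grip_width: 0.0004
```

Emit:
{"op": "step_arm", "data": {"commands": [[[0,0.3,0],[0,0,0],0],[[0,0.3,0],[0,0,0],0],[[0,0.3,0],[0,0,0],0]]}}

```text
clock: 8.93
tool_pos: [0.589, -0.0292, 0.0604]
tcp_rot: [1.0, 0.001, -0.001, 0.006]
contact_force: [-1.3, -21.2, -1.3]
grip_width: 0.0002
```

The shutter hit its end stop with 21 N at y = -0.0292, where I predicted it. I'll hold, back off, lift and check the picture.

Emit:
{"op": "step_arm", "data": {"commands": [[[0,0.05,0],[0,0,0],0],[[0,0,0],[0,0,0],0],[[0,-0.5,0],[0,0,0],0],[[0,-0.8,1.5],[0,0,0],0],[[0,-0.5,2],[0,0,0],0],[[0,0,0],[0,0,0],0],[[0,0,0],[0,0,0],0]]}}

```text
clock: 9.8
tool_pos: [0.589, -0.0476, 0.0976]
tcp_rot: [1.0, 0.0, -0.0, 0.005]
contact_force: [0.1, -0.1, 0.0]
grip_width: 0.0004
```

```bash
python3 look.py s9
```

```text
9.8 [ 0.589  -0.0476  0.0976] [ 1.0e+00  3.0e-04 -4.0e-04  5.1e-03] [-0.002 -0.012 -0.011  0.001  0.003 -0.002] [ 0.1 -0.1  0. ]
```

View pics/s9.png

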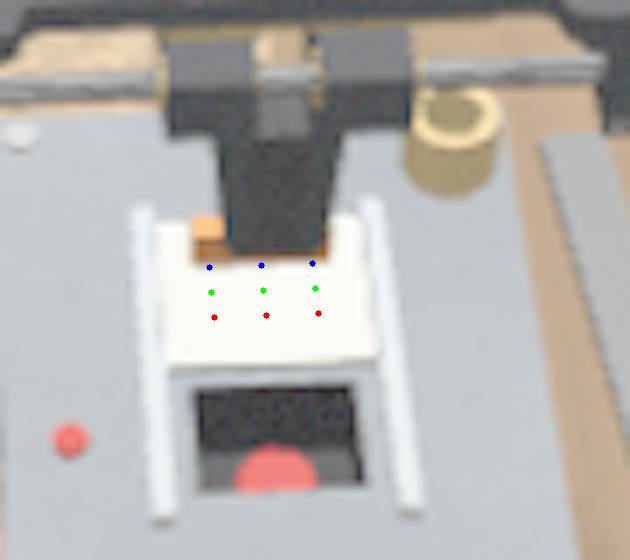

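The shutter is open: the plate's edge is at row 365 and the whole well shows at (193–365, 388–490) with the red key at (277, 470). The ring is untouched. Now over the well.

Emit:
{"op": "step_arm", "data": {"commands": [[[-0.05,-1.5,0],[0.6,0,0],0],[[-0.05,-1.5,0],[0,0,0],0],[[0,0,0],[0,0,0],0],[[0,0,0],[0,0,0],0]]}}

```text
clock: 10.35
tool_pos: [0.587, -0.08, 0.0961]
tcp_rot: [1.0, -0.0, -0.002, -0.001]
contact_force: [0.2, 0.3, 0.3]
grip_width: 0.0004
```

```bash
python3 look.py s10
```

```text
10.35 [ 0.587  -0.08    0.0961] [ 1.0e+00 -0.0e+00 -1.5e-03 -8.0e-04] [-0.012  0.005 -0.002 -0.003 -0.001 -0.004] [0.2 0.3 0.3]
```

View pics/s10.png

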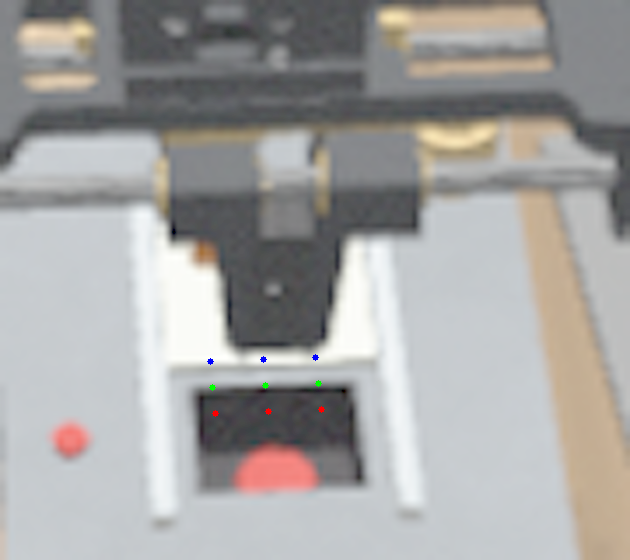

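Emit:
{"op": "step_arm", "data": {"commands": [[[0.1,0.2,-1.5],[0,0,0],0],[[0,0,-1.5],[0,0,0],0],[[0,0,0],[0,0,0],0],[[0,0,0],[0,0,0],0]]}}

```text
clock: 10.9
tool_pos: [0.5873, -0.0765, 0.0627]
tcp_rot: [1.0, 0.001, -0.003, -0.001]
contact_force: [-0.6, -0.4, 0.0]
grip_width: 0.0004
```

```bash
python3 look.py s11
```

```text
10.9 [ 0.5873 -0.0765  0.0627] [ 1.0e+00  7.0e-04 -2.5e-03 -1.2e-03] [ 0.002  0.012  0.007  0.    -0.003  0.   ] [-0.6 -0.4  0. ]
```

View pics/s11.png

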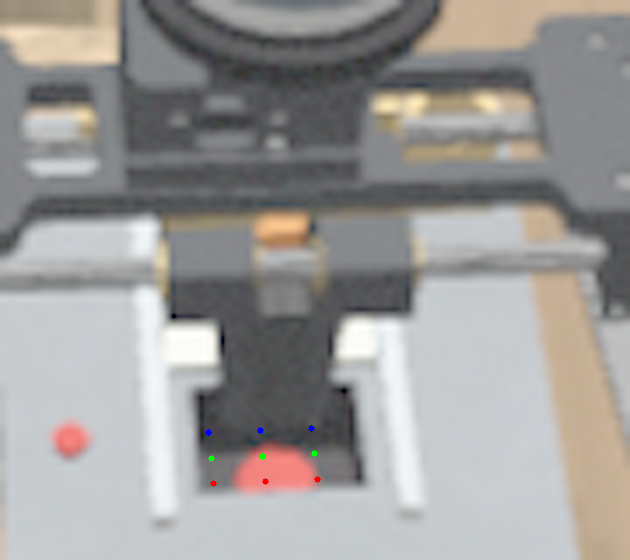

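The finger is centred over the well (cols 222–335 against well 193–365). Descending to the key.

Emit:
{"op": "step_arm", "data": {"commands": [[[0.05,-0.1,-0.8],[0,0,0],0],[[0,0,-0.8],[0,0,0],0],[[0,0,-0.3],[0,0,0],0],[[0,0,-0.1],[0,0,0],0]]}}

```text
clock: 11.45
tool_pos: [0.5881, -0.0777, 0.042]
tcp_rot: [1.0, 0.001, -0.002, -0.001]
contact_force: [0.3, 0.5, -0.4]
grip_width: 0.0003
```

Emit:
{"op": "step_arm", "data": {"commands": [[[0,0,-0.2],[0,0,0],0],[[0,0,-0.2],[0,0,0],0]]}}

```text
clock: 11.7
tool_pos: [0.5884, -0.0779, 0.038]
tcp_rot: [1.0, 0.001, -0.002, -0.001]
contact_force: [0.6, -1.0, 1.0]
grip_width: 0.0
```

Emit:
{"op": "step_arm", "data": {"commands": [[[0,0,-0.2],[0,0,0],0],[[0,0,-0.2],[0,0,0],0]]}}

```text
clock: 11.95
tool_pos: [0.5885, -0.0779, 0.034]
tcp_rot: [1.0, 0.001, -0.002, -0.001]
contact_force: [-0.4, 0.6, -0.1]
grip_width: 0.0005
```

Emit:
{"op": "step_arm", "data": {"commands": [[[0,0,-0.2],[0,0,0],0],[[0,0,-0.2],[0,0,0],0]]}}

```text
clock: 12.2
tool_pos: [0.5886, -0.0779, 0.0299]
tcp_rot: [1.0, 0.001, -0.002, -0.001]
contact_force: [-1.6, 0.0, 2.6]
grip_width: 0.0005
```

Emit:
{"op": "step_arm", "data": {"commands": [[[0,0,-0.2],[0,0,0],0],[[0,0,-0.2],[0,0,0],0]]}}

```text
clock: 12.45
tool_pos: [0.5886, -0.0779, 0.0263]
tcp_rot: [1.0, 0.001, -0.002, -0.001]
contact_force: [-2.4, 0.8, 5.3]
grip_width: 0.0003
```

Emit:
{"op": "step_arm", "data": {"commands": [[[0,0,-0.2],[0,0,0],0],[[0,0,-0.2],[0,0,0],0]]}}

```text
clock: 12.7
tool_pos: [0.5887, -0.0779, 0.0259]
tcp_rot: [1.0, 0.001, -0.002, -0.001]
contact_force: [-10.1, 2.7, 22.1]
grip_width: 0.0006
```

The key started at about 0.031 and bottomed at 0.0259 with 22 N, which matches its 5 mm travel. I'll hold with a light downward bias.

Emit:
{"op": "step_arm", "data": {"commands": [[[0,0,-0.15],[0,0,0],0],[[0,0,-0.15],[0,0,0],0],[[0,0,-0.15],[0,0,0],0],[[0,0,-0.15],[0,0,0],0],[[0,0,-0.15],[0,0,0],0],[[0,0,-0.15],[0,0,0],0]]}}

```text
clock: 13.45
tool_pos: [0.5886, -0.078, 0.026]
tcp_rot: [1.0, 0.002, -0.003, -0.0]
contact_force: [-7.1, 0.9, 14.6]
grip_width: 0.0005
```

Emit:
{"op": "step_arm", "data": {"commands": [[[0,0,-0.15],[0,0,0],0],[[0,0,-0.15],[0,0,0],0],[[0,0,-0.15],[0,0,0],0],[[0,0,-0.15],[0,0,0],0],[[0,0,-0.15],[0,0,0],0],[[0,0,-0.15],[0,0,0],0]]}}

```text
clock: 14.2
tool_pos: [0.5886, -0.0779, 0.026]
tcp_rot: [1.0, 0.003, -0.004, 0.0]
contact_force: [-6.8, 1.5, 14.8]
grip_width: 0.0007
```

Emit:
{"op": "step_arm", "data": {"commands": [[[0,0,1],[0,0,0],0],[[0,0,2],[0,0,0],0],[[0,0,2.5],[0,-0.4,-0.3],0],[[0,0,2.2],[0,0,0],0],[[0,0,0],[0,0,0],0],[[0,0,0],[0,0,0],0]]}}

```text
clock: 14.95
tool_pos: [0.5891, -0.0781, 0.1076]
tcp_rot: [1.0, -0.0, 0.001, 0.001]
contact_force: [0.6, -0.1, -0.1]
grip_width: 0.0003
```

Emit:
{"op": "step_arm", "data": {"commands": [[[0,3,0],[0,0,0],0],[[0,3,0],[0,0,0],0],[[0,2.7,0],[0,0,0],0],[[0,0.4,0],[0,0,0],0],[[0,0,0],[0,0,0],0],[[0,0,0],[0,0,0],0]]}}

```text
clock: 15.7
tool_pos: [0.5861, 0.0137, 0.1021]
tcp_rot: [1.0, -0.001, -0.003, 0.0]
contact_force: [-0.2, -0.2, -0.2]
grip_width: 0.0003
```

```bash
python3 look.py s12
```

```text
15.7 [0.5861 0.0137 0.1021] [ 1.0e+00 -1.1e-03 -3.0e-03  2.0e-04] [-0.006  0.005 -0.002 -0.004 -0.002 -0.004] [-0.2 -0.2 -0.2]
```

View pics/s12.png

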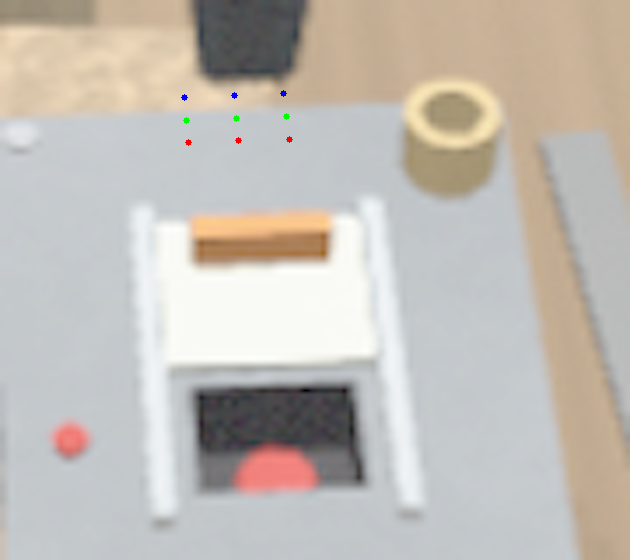

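The shutter is open, the key is up, the ring is in place and the finger is beyond the fin. Lowering behind it.

Emit:
{"op": "step_arm", "data": {"commands": [[[0.15,0,-1.5],[0,-0.3,0],0],[[0.1,0,-1.5],[0,0,0],0],[[0,0,-0.7],[0,0,0],0],[[0,0,0],[0,0,0],0],[[0,0,0],[0,0,0],0]]}}

```text
clock: 16.38
tool_pos: [0.5881, 0.0121, 0.0613]
tcp_rot: [1.0, -0.002, -0.001, 0.0]
contact_force: [-0.1, 0.2, 0.5]
grip_width: 0.0002
```

```bash
python3 look.py s13
```

```text
16.375 [0.5881 0.0121 0.0613] [ 1.0e+00 -2.4e-03 -1.1e-03  1.0e-04] [-0.001  0.005  0.    -0.    -0.    -0.001] [-0.1  0.2  0.5]
```

View pics/s13.png

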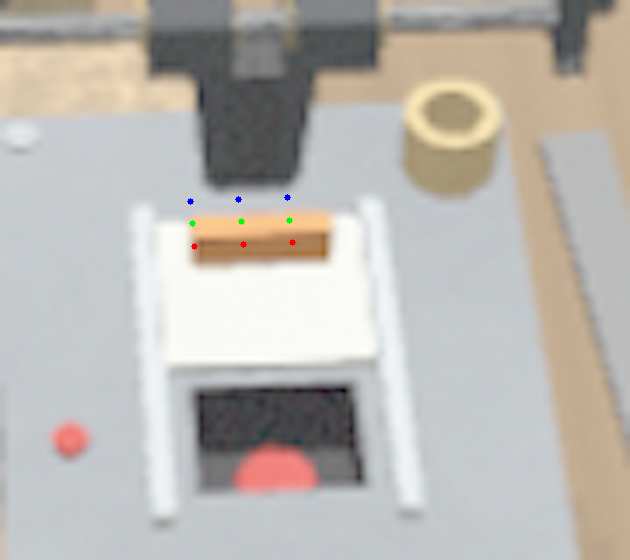

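Emit:
{"op": "step_arm", "data": {"commands": [[[0,-0.5,-0.2],[0,0,0],0],[[0,-0.5,0],[0,0,0],0],[[0,-0.5,0],[0,0,0],0],[[0,-0.5,0],[0,0,0],0],[[0,-0.5,0],[0,0,0],0]]}}

```text
clock: 17.05
tool_pos: [0.5887, -0.0136, 0.0603]
tcp_rot: [1.0, -0.002, -0.0, -0.0]
contact_force: [1.1, 2.2, -0.5]
grip_width: 0.0004
```

Emit:
{"op": "step_arm", "data": {"commands": [[[0,-0.5,0],[0,0,0],0],[[0,-0.5,0],[0,0,0],0],[[0,-0.5,0],[0,0,0],0],[[0,-0.5,0],[0,0,0],0],[[0,-0.5,0],[0,0,0],0]]}}

```text
clock: 17.68
tool_pos: [0.5887, -0.0402, 0.0603]
tcp_rot: [1.0, -0.002, -0.0, -0.001]
contact_force: [0.6, 2.2, -0.8]
grip_width: 0.0007
```

Emit:
{"op": "step_arm", "data": {"commands": [[[0,-0.4,0],[0,0,0],0],[[0,-0.4,0],[0,0,0],0],[[0,-0.3,0],[0,0,0],0],[[0,-0.25,0],[0,0,0],0]]}}

```text
clock: 18.18
tool_pos: [0.5887, -0.0507, 0.0603]
tcp_rot: [1.0, -0.003, -0.0, -0.004]
contact_force: [0.9, 15.9, 2.2]
grip_width: 0.0006
```

Emit:
{"op": "step_arm", "data": {"commands": [[[0,-0.25,0],[0,0,0],0],[[0,-0.25,0],[0,0,0],0]]}}

```text
clock: 18.42
tool_pos: [0.5887, -0.0504, 0.0604]
tcp_rot: [1.0, -0.002, -0.0, -0.008]
contact_force: [1.9, 11.3, 1.0]
grip_width: 0.0005
```

It stopped at -0.0507 with 16 N, about where the shut stop should be. I'll back off, lift and move clear to check.

Emit:
{"op": "step_arm", "data": {"commands": [[[0,-0.1,0],[0,0,0],0],[[0,0.6,0],[0.6,0,0],0],[[0,0.5,1],[0,0,0],0],[[0,0,4],[0,0,0],0],[[0,0,5],[0,0,0],0],[[-2,-3,4],[0,0,0],0],[[-3,-5,0],[0,0,0],0],[[-3,-5,0],[0,0,0],0],[[-3,-5,0],[0,0,0],0],[[-3,-5,0],[0,0,0],0],[[-3,-5,0],[0,0,0],0],[[-3,-5,0],[0,0,0],0],[[-3,-5,0],[0,0,0],0],[[0,0,0],[0,0,0],0],[[0,0,0],[0,0,0],0],[[0,0,0],[0,0,0],0]]}}

```text
clock: 20.42
tool_pos: [0.3502, -0.4323, 0.2174]
tcp_rot: [1.0, -0.002, 0.004, -0.005]
contact_force: [-0.5, 0.8, 0.2]
grip_width: 0.0006
```

```bash
python3 - <<'E'
from h import *
s=state();print(s['tool_pos'],s['contact_force'])
t=capture("top")[:,:,::-1];d=capture("side")[:,:,::-1]
cv2.imwrite("pics/topf.png",t);cv2.imwrite("pics/sidef.png",d)
cv2.imwrite("pics/topfc.png",cv2.resize(t[165:270,310:465],None,fx=5,fy=5,interpolation=cv2.INTER_CUBIC))
cv2.imwrite("pics/dif.png",np.hstack([cv2.absdiff(t,cv2.imread("pics/top0.png"))[100:300,200:560],cv2.absdiff(d,cv2.imread("pics/side0.png"))[170:470,250:520][:200]])*2)
E
```

```text
[ 0.35021323 -0.43231504  0.21737535] [-0.53117799  0.83388926  0.23859959]
```

View pics/topfc.png

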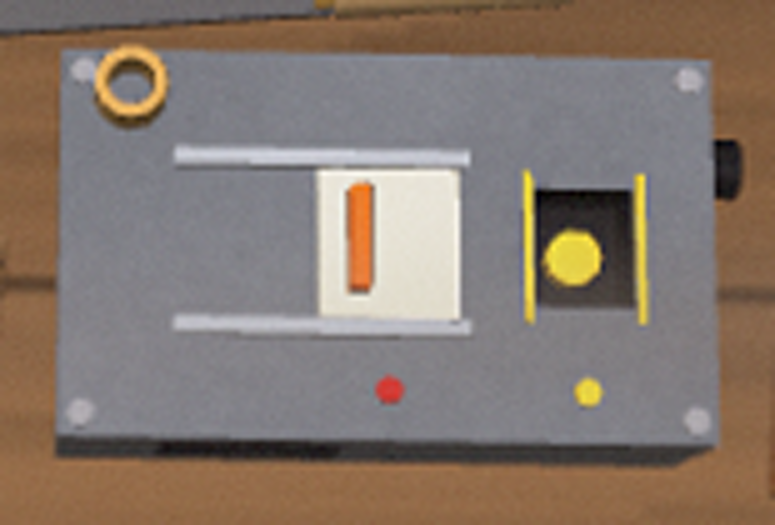

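View pics/sidef.png

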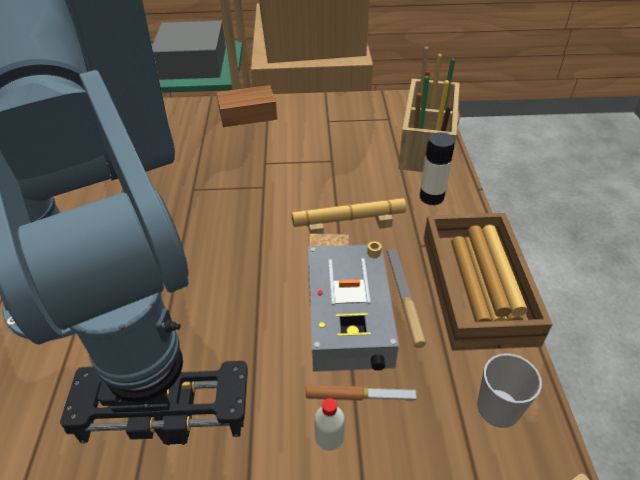

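View pics/dif.png

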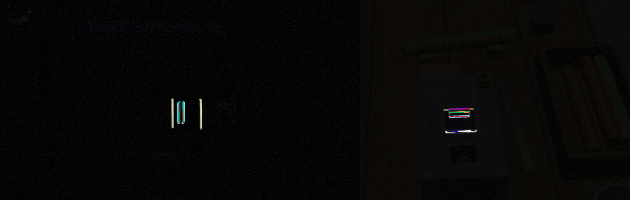

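The plate moved from columns 307–450 to 318–461, about 4.2 mm past its start, so it is shut to about 0.3 mm. The difference image shows only the shutter changed, and the arm is clear.

```bash
python3 -c "
from rig import *
print(hand_in())"
```

```text
the job is handed in; nothing more can be done
None
```

I opened the shutter, pressed and held the reset key, and shut the shutter again. I handed the job in at about 20.5 s of the 54 s allowed; no verdict was reported.

- **Opening:** I pushed the fin along +y until it met its end stop at 21 N. A picture then showed the whole reset well uncovered.
- **Reset key:** It bottomed after about 5 mm of travel, and I held it there for about 1.5 s at about 15 N. It stood up again before I closed the shutter.
- **Closing:** I pushed the fin back to its stop at 16 N. In the top picture the plate sits about 4.2 mm further shut than at the start, when it was about 4.5 mm open. That leaves it within about 0.3 mm of shut.
- **Other things:** Before-and-after pictures differ only at the shutter. The yellow key was never approached, the loose things have not visibly moved, and the arm stands clear with no contact.

**Checks that disagreed:**
- **Tip height:** The reported TCP height was about 21 mm lower than the fingertips really were. It showed as an offset in the side picture, and a touch on the shutter plate confirmed it. I set all heights from that touch.
- **Box position:** The two cameras disagreed by about 4.5 mm on the box's x position, more than the stated 2 mm. I centred the fingers over the well using the side picture.

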